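Tuck the receipt book under the holder's weighted arm

ROBOT

A 6-joint arm with a two-finger parallel gripper is mounted at the origin on the work surface. World frame = base frame: x ahead of the robot, y to its left, z up, the work surface at z = 0. Lengths are in m, angles in rad, forces in N, time in s.
With the tool pointing down it reaches from about 0.275 to 0.825 m from the base axis. Payload 4.9 kg.
Tool frame: the origin (TCP) lies between the finger pads; the fingertips stand 11 mm ahead of it and the grasp point (between the pads) lies 8 mm behind it; z points along the fingers, y is the direction in which the jaws open and shut (so a half turn about z gives the same grasp; the last joint's range is limited). The gripper opens to 85 mm and grips with 20 to 120 N. Pads are 22 mm wide; open, the fingers measure 114 mm over their backs; the gripper's body (76 mm by 85 mm) begins 54 mm behind the grasp point. The pads swing forward as they close: fully open they stand 13 mm farther back than shut.
Start: joints at [1.076, 0.326, -0.193, 1.052, 0, 1.437], TCP at [0.194, 0.515, 0.204] pointing down, gripper open.
Joint ranges: [-2.65, 2.65], [-0.97, 1.79], [-1.3, 1.35], [-1.93, 2.1], [-1.47, 1.37], [-3.14, 3.14]. Speed limits (rad/s): [2.57, 2.57, 3.14, 3.14, 3.14, 3.14].

INTERFACE

Orientations are given as a 3x3 rotation matrix whose columns are the frame's x, y, z axes.
In Python, from plant import robot gives the robot as it stands.
- The arm moves only by the tool step_arm, never from a script. Its argument "rows" is a list that holds one entry, the list of rows, each a list of 5 numbers: the closure, from 0 (fully open) to 1 (shut), then the shift along the world's x, y, z in cm, then the turn about the world's z in degrees. A call has 1 to 20 rows; each row is the pose to reach, as a shift and turn from the pose commanded when the call began; what a row does not reach only later rows make up. A row lasts 1/12 s, in which the tool goes at most 41.7 mm and 7.16 degrees, less where a joint would pass 70% of its speed; a pose out of reach is approached as far as the arm can. A call with a gripper value outside its range is refused whole. The fingers move at their own pace and stop on an object; "grip_force" is the grip in N (left out, the last holds). Time passes only in rows, so rows that repeat a pose let the fingers close. It gives the time, the measured TCP pose, the force and the opening at its end, in the units of the state.
- robot.observe(): the state, without advancing time (a new reading comes with each control period).
- robot.capture(name): name is "scene" or "top" or "wrist"; returns a dict with "image" (480x640x3 uint8, blue, green, red), "fx", "fy", "cx", "cy" (pixels), "k1" (the pictures are not rectified: a ray, as slopes to the right and down, at radius r is drawn at 1 + k1 r^2 times it, then the intrinsics apply), "R" (3x3) and "t" (3): a world point X has camera coordinates R X + t. Camera axes: x right, y down, z forward; pixel columns grow to the right and rows downward; lengths in m; the calibration is good to about 2 mm. A picture is of the moment at which its call begins. There is no depth.
- robot.sign_off(): hands the job in, once; it reports no verdict.
Trained networks look in the newest picture that a camera, given by its name, has taken for a name from the list of things; names that differ only in an ending like _2 or _b are one class to them, and where a whole thing is asked for, a point or a joint stands for the part that bears it (a point fixed in the world has none). Each returns a list of dicts, best first, with "conf" (0 to 1); they miss things now and then, are a little off and sometimes report something else, mostly with a low value. They report only what shows in the picture. A call takes as long as a camera call. They do not tell look-alikes from the thing itself.
- robot.trace(camera, thing): "mask" (480x640 bool, what is visible of it) and "extent" ([left, top, width, height] in pixels, round what is visible of it).
- robot.place_of(camera, thing): "location" ([column, row] in pixels: a listed point, or the origin of a listed thing).
The state is a dict: "time": time; "q": joint angles; "qvel": joint speeds; "tau": joint torques, N m; "position": TCP position; "ee_rot": TCP orientation; "contact_force": force on the tool from outside, world axes, zero at the start; "ft_torque": the same for the moment, N m; "grip_width": finger opening in m.
Only numpy, scipy, OpenCV 4.12 (cv2) and the standard library are available. Lean on these libraries where they do the work, as an engineer would, in place of code of your own. Each camera call takes 0.05 s, during which the arm holds its last target.

TASK

Tuck the long, narrow receipt book under the weighted arm of the steel holder, on top of the book already in it. Slide it in endways from the holder's open front until its leading end is at the back stop or at most a finger's breadth short of it, straight and centred under the arm, then let go so that it lies flat with the arm's weight resting on it and the older book still in its place beneath.

Things in the scene. Friction and masses are not known exactly. Their poses are not given: they have to be found in the camera images.
- receipt_book: Receipt book to tuck in: closed rigid hard-cover book, red, blank cream label, 150 (x) x 50 (y) x 12 mm (z), 60 to 110 g, flat on the desk (height 0); longest and narrowest of the red books lying loose (others: 130 x 92 x 16 and 92 x 74 x 12 mm). Origin: centre of underside; x along its length, z up. Either end may go in first.
- holder: Steel holder fixed to the desk, no side walls. Origin on the desk under its centre line; x points level from its open front (towards the robot) to the back stop, z up. Base plate x -55 to 105, 90 mm wide. Stop: face at x = 60, top 42 mm above the desk. Older book: x -51 to 59, top at 22 mm. Receipt book fully home: centre at x = -15, y = 0 mm, overhanging the front by 35 mm.
- holder_arm: Weighted arm with brass knob; swings up freely, falls back. Origin on the hinge (holder x 85, height 47 mm; axis y). 24 mm wide; foot at holder x = 3 presses the older book with 1.6 N; nose before it slopes up at 23 degrees to x = -45, underside there 42 mm high. A book slid in level, 0 to 4 mm above the older one, lifts it with a few N. Knob top then 80 mm high.
- pile_book: Older book already in the holder, loose, red, 110 x 64 x 14 mm, 90 g, flat on the 8 mm base plate under the arm's foot, its back end 1 mm from the stop. Origin: centre of its underside; x along its length, parallel to the holder's x.
Mind the look-alikes: they are no part of the job. What is shaped like the receipt_book but black or purple is not meant.

How it is judged:
By the outcome, as a careful person would: the job done as asked, in the order asked, and still so for the second after the job is handed in, with the robot touching nothing.
It also fails if it takes over 40 s, if anything falls off the work surface, if the arm or the gripper's body presses on something with over 40 N, if the wrist force passes 120 N, or if a joint passes its speed limit or range.

## Working session

There is one attempt and no reset: what is moved stays moved. The work goes in short steps, Python scripts to look and compute and a tool call to move; the robot and the scene stay as the last step left them, time stands still between calls to the robot, and variables do not carry over. Pictures are saved under pics/ and viewed, and the job is handed in when it is done.

Besides the shell and the picture viewer there is one more tool, called after "Request:" by a JSON object that holds its "method" and its "body", one argument or row to a line. step_arm: Moves the arm, as the interface text tells. Its arguments: {"type":"object","properties":{"rows":{"type":"array"},"grip_force":{"type":"number"}},"required":["rows"]}

```bash
ls; mkdir -p pics; cat > h.py <<'E'
import numpy as np, cv2, json
from plant import robot
def cap(n,f=None):
    c=robot.capture(n)
    if f: cv2.imwrite('pics/'+f,c['image'])
    c['K']=np.array([[c['fx'],0,c['cx']],[0,c['fy'],c['cy']],[0,0,1.]]); c['R']=np.array(c['R']);c['t']=np.array(c['t'])
    return c
def ray(c,uv,z):
    p=cv2.undistortPoints(np.array(uv,float).reshape(-1,1,2),c['K'],np.array([c['k1'],0,0,0,0.])).reshape(-1,2)
    d=np.c_[p,np.ones(len(p))]@c['R']; o=-c['R'].T@c['t']
    s=(z-o[2])/d[:,2]
    return o+d*s[:,None]
def proj(c,X):
    X=np.array(X,float).reshape(-1,3)
    return cv2.projectPoints(X,cv2.Rodrigues(c['R'])[0],c['t'],c['K'],np.array([c['k1'],0,0,0,0.]))[0].reshape(-1,2)
E
python3 - <<'E'
from h import *
for n in ['scene','top','wrist']:
    c=cap(n,n+'0.png'); print(n,c['fx'],c['k1'],-c['R'].T@c['t'],c['R'][2])
    for th in ['receipt_book','holder','holder_arm','pile_book']:
        for d in robot.trace(n,th): print(th,'tr',d['conf'],d['extent'])
        for d in robot.place_of(n,th): print(th,'pl',d['conf'],d['location'])
print(robot.observe())
E
```

```text
pics
scene 445.1759292904251 -0.0911619816768017 [ 0.9433275  -0.44905497  1.06385489] [-0.40601563  0.34724455 -0.84532392]
receipt_book tr 0.96 [137.4, 257.8, 60.7, 41.7]
receipt_book tr 0.81 [284.0, 242.9, 46.2, 48.3]
receipt_book tr 0.72 [204.5, 229.9, 59.1, 30.4]
receipt_book tr 0.69 [328.3, 128.4, 46.6, 33.9]
receipt_book pl 0.95 [168.2, 279.7]
receipt_book pl 0.83 [309.1, 265.5]
receipt_book pl 0.66 [235.0, 248.6]
holder tr 0.57 [382.8, 225.4, 63.7, 39.5]
holder pl 0.56 [406.4, 241.6]
holder_arm tr 0.66 [394.1, 226.2, 44.1, 22.8]
holder_arm pl 0.7 [439.5, 246.0]
pile_book tr 0.85 [387.8, 227.0, 42.3, 27.8]
pile_book pl 0.93 [408.7, 241.4]
top 505.68184074437164 -0.1442329966052141 [ 0.40720998 -0.0776243   1.29996979] [ 0.05962524  0.0323988  -0.99769492]
receipt_book tr 0.84 [353.2, 315.7, 65.0, 37.1]
receipt_book tr 0.83 [430.7, 331.9, 63.0, 25.2]
receipt_book tr 0.71 [330.1, 229.3, 23.2, 57.9]
receipt_book tr 0.7 [174.3, 321.1, 24.2, 56.7]
receipt_book pl 0.94 [457.3, 345.7]
receipt_book pl 0.82 [342.0, 255.6]
receipt_book pl 0.82 [188.2, 347.5]
receipt_book pl 0.63 [383.2,
[... 514 characters left out ...]
01,  1.05198854e+00,
       -1.07496428e-05,  1.43660789e+00]), 'qvel': array([ 0.00049334,  0.00056634, -0.0009372 ,  0.0009694 , -0.0007108 ,
        0.00041603]), 'tau': array([ 1.93781918e-03, -4.43327487e+01,  2.62759137e+01,  1.29194192e-03,
       -1.07536400e-04, -8.59361489e-07]), 'position': array([0.19416364, 0.51461068, 0.20448129]), 'ee_rot': array([[-9.35611910e-01,  3.53030244e-01,  1.35650275e-05],
       [ 3.53030244e-01,  9.35611910e-01,  2.49917760e-06],
       [-1.18093160e-05,  7.12712529e-06, -1.00000000e+00]]), 'contact_force': array([-0.23004115,  0.64881096, -0.52523964]), 'ft_torque': array([ 0.00734128,  0.03313697, -0.04122989]), 'grip_width': 0.08521439892643526}
```

View pics/scene0.png

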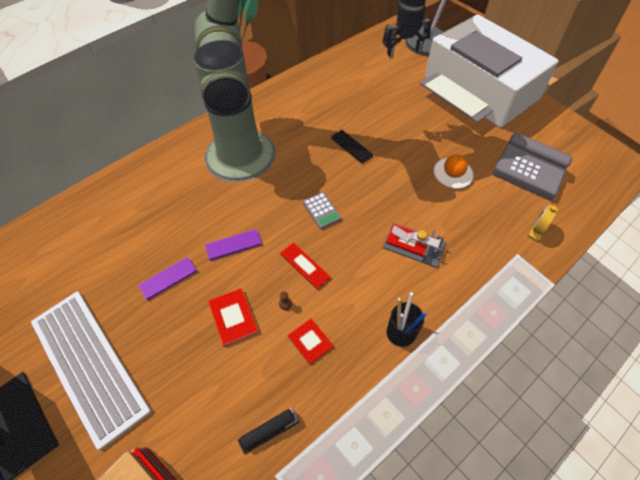

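View pics/top0.png

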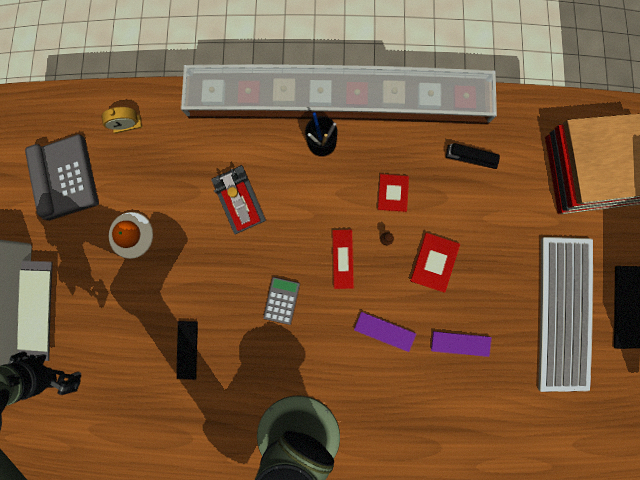

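View pics/wrist0.png

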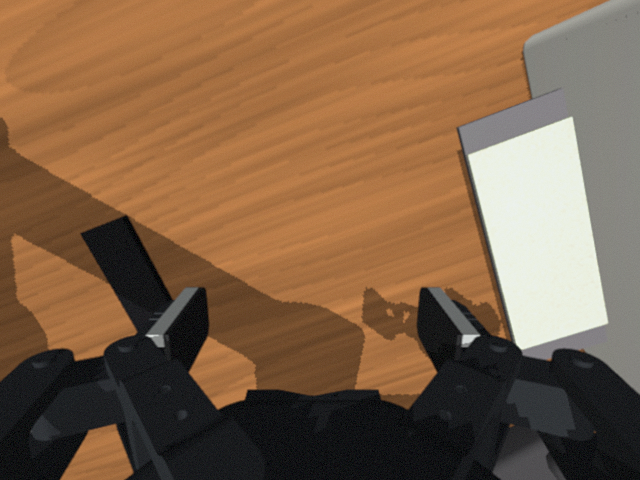

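The receipt book is the red one with a cream label at top (343,258) and scene (305,265). The holder is at top (238,200), with its hinge end up-left and its open front towards the robot. The black and purple look-alikes are ruled out. Next I'll measure poses.

```bash
python3 - <<'E'
from h import *
for n,(x0,y0,x1,y1),hb in [('top',(325,222,362,295),(205,160,275,245)),('scene',(275,238,335,292),(375,215,455,275))]:
    c=cap(n); im=c['image']
    i=im.astype(int); red=((i[...,2]>90)&(i[...,1]<i[...,2]*0.35)&(i[...,0]<i[...,2]*0.35)).astype(np.uint8)
    m=np.zeros_like(red); m[y0:y1,x0:x1]=red[y0:y1,x0:x1]
    ys,xs=np.nonzero(m); hull=cv2.convexHull(np.c_[xs,ys].astype(np.float32))
    W=ray(c,hull.reshape(-1,2),0.012)[:,:2]
    r=cv2.minAreaRect((W*1000).astype(np.float32)); print(n,'book',r, cv2.boxPoints(r).round(1).tolist())
    for d in robot.trace(n,'holder')[:1]:
        ys,xs=np.nonzero(d['mask']); W=ray(c,np.c_[xs,ys],0.008)[:,:2]
        print('holder',cv2.minAreaRect((W*1000).astype(np.float32)))
    for th,z in [('holder',0),('pile_book',.008),('holder_arm',.047),('receipt_book',0)]:
        for d in robot.place_of(n,th): print(th,d['conf'],ray(c,[d['location']],z)[0].round(4))
    x,y,X,Y=hb; cv2.imwrite(f'pics/h_{n}.png',cv2.resize(im[y:Y,x:X],None,fx=7,fy=7,interpolation=cv2.INTER_CUBIC))
E
```

```text
top book ((460.68243408203125, -101.6933822631836), (150.66537475585938, 51.147300720214844), 2.7964794635772705) [[384.20001220703125, -79.80000305175781], [386.70001220703125, -130.89999389648438], [537.2000122070312, -123.5999984741211], [534.7000122070312, -72.5]]
holder ((607.939208984375, 173.73435974121094), (164.58016967773438, 94.75103759765625), 26.127073287963867)
holder 0.72 [0.5886 0.1678 0.    ]
pile_book 0.6 [0.5965 0.1719 0.008 ]
pile_book 0.36 [ 0.4632 -0.0973  0.008 ]
receipt_book 0.93 [ 0.4603 -0.1081  0.    ]
receipt_book 0.78 [ 0.2511 -0.4098  0.    ]
receipt_book 0.65 [0.2155 0.2908 0.    ]
receipt_book 0.59 [ 0.2742 -0.2085  0.    ]
scene book ((461.7178955078125, -102.02455139160156), (151.7708282470703, 50.89949417114258), 3.1333558559417725) [[384.6000061035156, -80.80000305175781], [387.29998779296875, -131.60000610351562], [538.9000244140625, -123.30000305175781], [536.0999755859375, -72.5]]
holder ((604.952880859375, 183.96817016601562), (161.96971130371094, 117.42146301269531), 25.572479248046875)
holder 0.69 [0.5853 0.1611 0.    ]
pile_book 0.61 [0.5868 0.1603 0.008 ]
pile_book 0.49 [0.6564 0.2223 0.008 ]
holder_arm 0.62 [0.6766 0.1932 0.047 ]
receipt_book 0.97 [ 0.2681 -0.2097  0.    ]
receipt_book 0.68 [0.2056 0.3039 0.    ]
receipt_book 0.61 [ 0.2478 -0.4057  0.    ]
```

View pics/h_top.png

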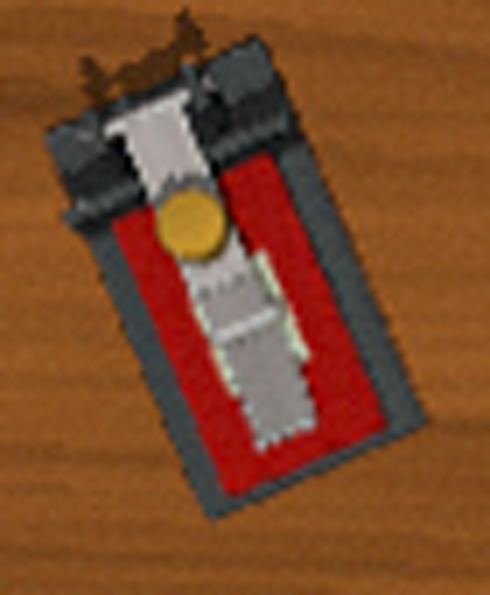

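View pics/h_scene.png

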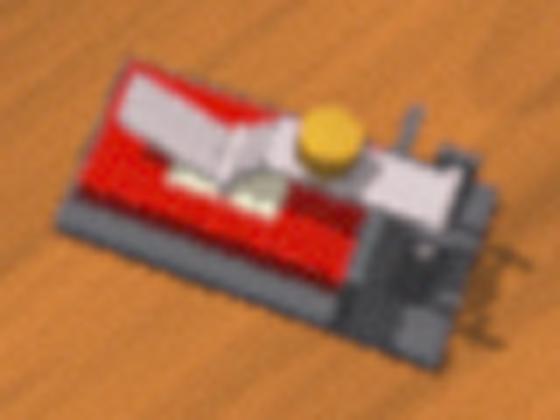

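```bash
python3 - <<'E'
from h import *
from scipy.optimize import least_squares
ct=cap('top');cs=cap('scene')
T=lambda x,y:((x+.5)/7-.5+205,(y+.5)/7-.5+160)
S=lambda x,y:((x+.5)/7-.5+375,(y+.5)/7-.5+215)
obs=[(ct,T(213,518),(-.055,.045,.008)),(ct,T(427,425),(-.055,-.045,.008)),
(ct,T(228,497),(-.051,.032,.022)),(ct,T(388,425),(-.051,-.032,.022)),
(cs,S(58,215),(-.055,-.045,.008)),(cs,S(440,368),(.105,-.045,0.004)),(cs,S(130,62),(-.051,.032,.022)),(cs,S(80,187),(-.051,-.032,.022))]
def W(p,q):
    c,s=np.cos(p[2]),np.sin(p[2]); return [p[0]+c*q[0]-s*q[1],p[1]+s*q[0]+c*q[1],q[2]]
for name,sel in [('top',obs[:4]),('scene',obs[4:]),('all',obs)]:
    f=lambda p:np.concatenate([proj(c,W(p,q))[0]-np.array(u) for c,u,q in sel])
    r=least_squares(f,[.59,.165,np.radians(26)],loss='soft_l1'); p=r.x
    print(name,p[:2].round(4),np.degrees(p[2]).round(2),f(p).reshape(-1,2).round(1).tolist())
q=W(p,(-.015,0,.022));print('book home',q)
# edges: side-line angles top
for a,b,z in [((213,518),(95,235),.008),((427,425),(300,150),.008),((228,497),(118,225),.022),((388,425),(270,155),.022)]:
    A=ray(ct,[T(*a),T(*b)],z); d=A[1]-A[0]; print(np.degrees(np.arctan2(d[1],d[0])))
for c,n in((ct,'top'),(cs,'scene')):
    im=cv2.resize(c['image'],None,fx=1,fy=1)
    x,y=(205,160) if n=='top' else (375,215)
    big=cv2.resize(im[y:y+85,x:x+80],None,fx=7,fy=7,interpolation=cv2.INTER_CUBIC)
    def poly(P,col):
        uv=(proj(c,[W(p,k) for k in P])-[x,y]+.5)*7-.5
        cv2.polylines(big,[uv.round().astype(int).reshape(-1,1,2)],True,col,1)
    poly([(-.055,.045,.008),(-.055,-.045,.008),(.105,-.045,.008),(.105,.045,.008)],(0,255,0))
    poly([(-.051,.032,.022),(-.051,-.032,.022),(.059,-.032,.022),(.059,.032,.022)],(255,255,0))
    poly([(-.045,.012,.042),(-.045,-.012,.042),(.003,-.012,.022),(.003,.012,.022)],(255,0,255))
    cv2.imwrite(f'pics/fit_{n}.png',big)
E
```

```text
top [0.5852 0.162 ] 25.16 [[-0.7, 0.6], [0.5, -0.1], [0.1, -0.3], [0.1, -0.1]]
scene [0.5863 0.1658] 25.98 [[-0.3, 1.2], [-0.0, -0.1], [0.3, -0.2], [0.0, -0.6]]
all [0.5855 0.1642] 26.36 [[-1.0, 0.6], [-0.1, -0.8], [-0.2, -0.4], [-0.5, -0.7], [-0.8, 1.5], [-0.4, -0.1], [-0.4, 0.0], [-0.5, -0.4]]
book home [np.float64(0.5721095353188469), np.float64(0.15749935175607727), 0.022]
25.08466648618316
26.81021894735608
24.4393769452546
25.708163976031063
```

View pics/fit_top.png

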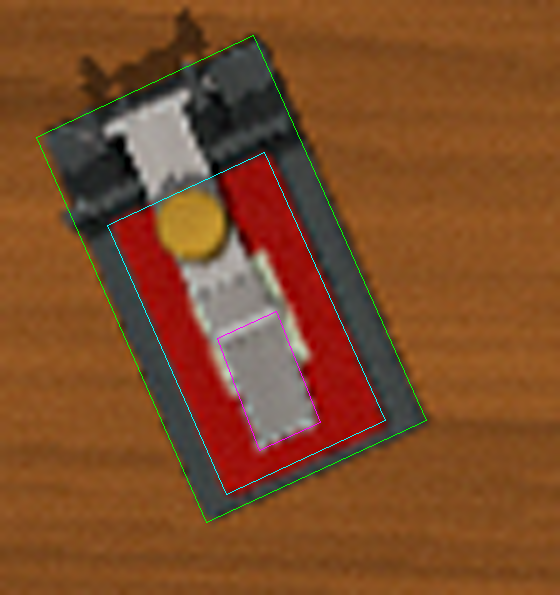

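View pics/fit_scene.png

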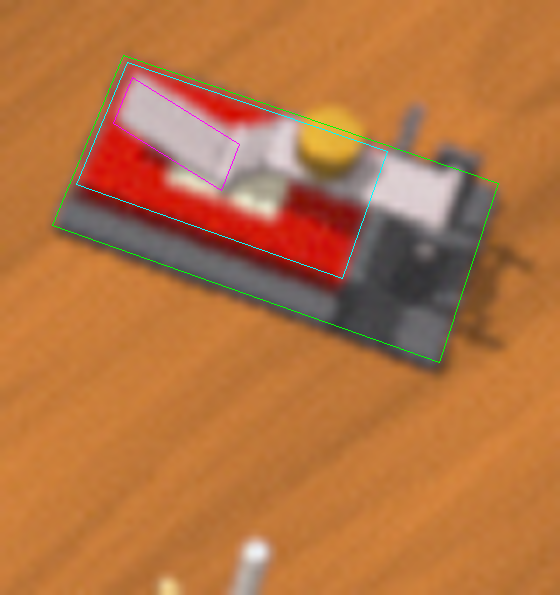

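Request:
{"method": "step_arm", "body": {
  "rows": [
    [[0,20.5,-62.0,-6.5,23.7],[0,20.5,-62.0,-6.5,23.7],[0,20.5,-62.0,-6.5,23.7],[0,20.5,-62.0,-6.5,23.7],[0,20.5,-62.0,-6.5,23.7],[0,20.5,-62.0,-6.5,23.7],[0,20.5,-62.0,-6.5,23.7],[0,20.5,-62.0,-6.5,23.7],[0,20.5,-62.0,-6.5,23.7],[0,20.5,-62.0,-6.5,23.7],[0,20.5,-62.0,-6.5,23.7],[0,20.5,-62.0,-6.5,23.7],[0,20.5,-62.0,-6.5,23.7],[0,20.5,-62.0,-6.5,23.7],[0,20.5,-62.0,-6.5,23.7],[0,20.5,-62.0,-6.5,23.7],[0,20.5,-62.0,-6.5,23.7],[0,20.5,-62.0,-6.5,23.7],[0,20.5,-62.0,-6.5,23.7],[0,20.5,-62.0,-6.5,23.7]]
  ]
}}

```text
time: 3.72
position: [0.3985, -0.1042, 0.1395]
ee_rot: [[-0.999, -0.054, -0.001], [-0.054, 0.999, 0.001], [0.001, 0.001, -1.0]]
contact_force: [-0.4, 0.1, -0.7]
grip_width: 0.0856
```

```bash
cat > red.py <<'E'
from h import *
def redrect(c,box,z):
    x0,y0,x1,y1=box; i=c['image'].astype(int)
    red=((i[...,2]>90)&(i[...,1]<i[...,2]*0.35)&(i[...,0]<i[...,2]*0.35)).astype(np.uint8)
    m=np.zeros_like(red); m[y0:y1,x0:x1]=red[y0:y1,x0:x1]
    n,l,s,_=cv2.connectedComponentsWithStats(m); k=1+np.argmax(s[1:,4]); ys,xs=np.nonzero(l==k)
    hull=cv2.convexHull(np.c_[xs,ys].astype(np.float32)).reshape(-1,2)
    W=ray(c,hull,z)[:,:2]; return cv2.minAreaRect((W*1000).astype(np.float32)),hull
E
python3 - <<'E'
from red import *
c=cap('wrist','w1.png'); o=robot.observe(); print(o['time'],o['position'],np.degrees(np.arctan2(o['ee_rot'][1,1],o['ee_rot'][0,1])),o['grip_width'])
r,h=redrect(c,(0,0,640,480),.012); print(r,h.min(0),h.max(0))
E
```

```text
3.7667 [ 0.39866984 -0.10409125  0.13953705] 93.13896313894467 0.08546050923670902
((458.2782287597656, -340.43463134765625), (93.05028533935547, 132.49703979492188), 73.69197082519531) [  0. 181.] [111. 342.]
```

View pics/w1.png

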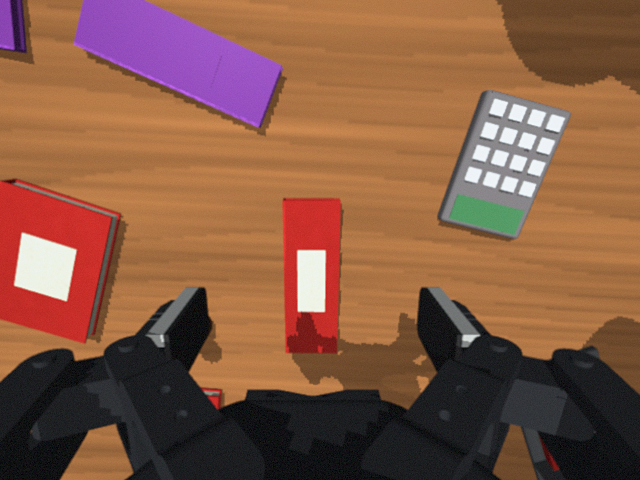

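The wrist view shows the receipt book fully, columns 284–340 and rows 198–352, almost square to the jaws.

```bash
python3 - <<'E'
from red import *
c=cap('wrist')
r,h=redrect(c,(270,185,355,365),.012); print(r); b=cv2.boxPoints(r); print(b)
E
```

```text
((458.3340148925781, -101.98135375976562), (151.0097198486328, 49.612613677978516), 2.9259254932403564)
[[ 381.66135   -81.061516]
 [ 384.19382  -130.60947 ]
 [ 535.0067   -122.90119 ]
 [ 532.47424   -73.35324 ]]
```

Request:
{"method": "step_arm", "body": {
  "rows": [
    [[0,-0.1,-0.1,-4.0,0],[0,-0.1,-0.1,-8.0,0],[0,-0.1,-0.1,-11.0,0],[0,-0.1,-0.1,-12.2,0],[0,-0.1,-0.1,-12.7,0],[0,-0.1,-0.1,-12.7,0]]
  ]
}}

```text
time: 4.32
position: [0.3973, -0.1052, 0.0118]
ee_rot: [[-0.999, -0.054, -0.002], [-0.054, 0.999, 0.001], [0.002, 0.001, -1.0]]
contact_force: [0.4, 0.6, -0.0]
grip_width: 0.085
```

```bash
python3 - <<'E'
from red import *
c=cap('wrist','w2.png'); o=robot.observe(); print(o['time'],o['position'],o['contact_force'])
E
```

```text
4.3667 [ 0.39825265 -0.10579117  0.01275461] [-0.82408433 -0.03648791  0.10720868]
```

View pics/w2.png

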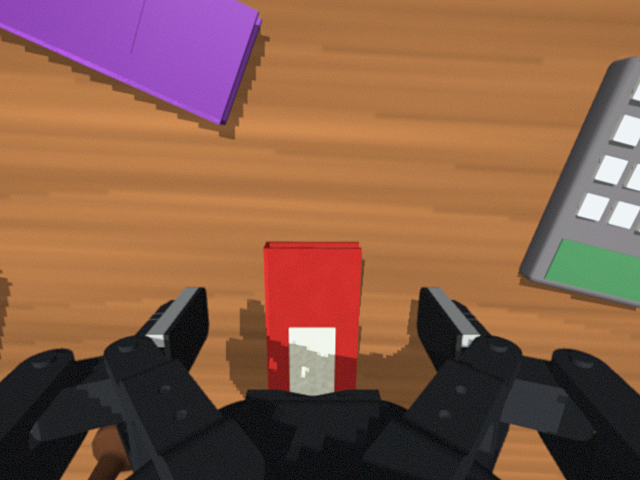

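The book end sits between the open pads (column 312, rear edge at row 243), so I'll close.

Request:
{"method": "step_arm", "body": {
  "rows": [
    [[0.6,0,0,0,0],[0.6,0,0,0,0],[0.6,0,0,0,0],[0.6,0,0,0,0],[0.6,0,0,0,0],[0.6,0,0,0,0],[0.6,0,0,0,0],[0.6,0,0,0,0],[0.6,0,0,0,0],[0.6,0,0,0,0]]
  ],
  "grip_force": 80
}}

```text
time: 5.2
position: [0.3981, -0.1064, 0.0124]
ee_rot: [[-0.999, -0.053, -0.0], [-0.053, 0.999, 0.0], [0.0, 0.0, -1.0]]
contact_force: [0.8, -0.6, 0.5]
grip_width: 0.0342
```

```bash
python3 - <<'E'
from red import *
c=cap('wrist','w3.png'); o=robot.observe(); print(o['time'],o['position'],o['contact_force'],o['grip_width'])
E
```

```text
5.25 [ 0.39811029 -0.10638654  0.01243564] [-0.27711771 -0.3667639   0.11772973] 0.03392345999532092
```

View pics/w3.png

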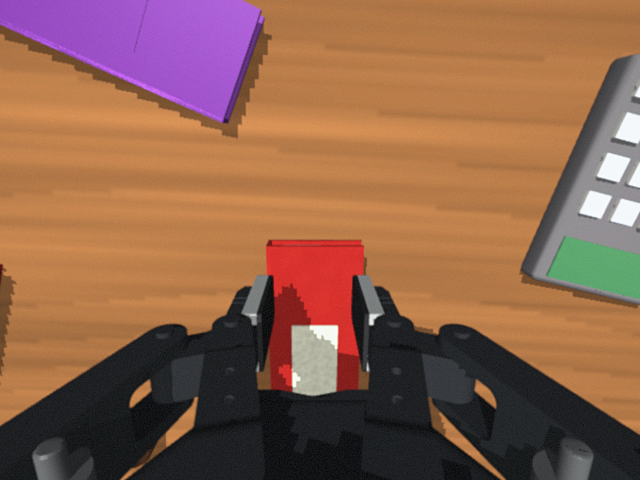

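The pads closed to 34 mm, which is narrower than the 50 mm book, so they passed above it. The tips sit further back than I allowed for. I'll lift, reopen, go lower and close again.

Request:
{"method": "step_arm", "body": {
  "rows": [
    [[0.6,0,0,1.0,0],[0.1,0,0,2.0,0],[0.1,0,0,2.0,0],[0.1,0,0,2.0,0],[0.1,0,0,2.0,0],[0.1,0,0,2.0,0],[0.1,0,0,2.0,0]]
  ]
}}

```text
time: 5.83
position: [0.3978, -0.1062, 0.032]
ee_rot: [[-0.999, -0.053, -0.001], [-0.053, 0.999, 0.0], [0.001, 0.0, -1.0]]
contact_force: [-0.2, -0.5, 0.1]
grip_width: 0.0768
```

```bash
python3 - <<'E'
from red import *
c=cap('wrist','w4.png'); o=robot.observe(); print(o['time'],o['position'],o['contact_force'],o['grip_width'])
c=cap('top'); r,h=redrect(c,(325,222,362,295),.012); print(r)
c=cap('scene','s4.png'); r,h=redrect(c,(275,238,335,292),.012); print(r)
cv2.imwrite('pics/s4c.png',cv2.resize(c['image'][180:310,240:380],None,fx=5,fy=4))
E
```

```text
5.8833 [ 0.39778547 -0.10622616  0.03207041] [-0.13807926  0.04849258 -0.24935457] 0.0764837507367807
((504.34344482421875, -100.53214263916016), (63.972869873046875, 48.49555587768555), 1.5293684005737305)
((461.64984130859375, -102.72644805908203), (151.697509765625, 51.340293884277344), 2.769972085952759)
```

View pics/w4.png

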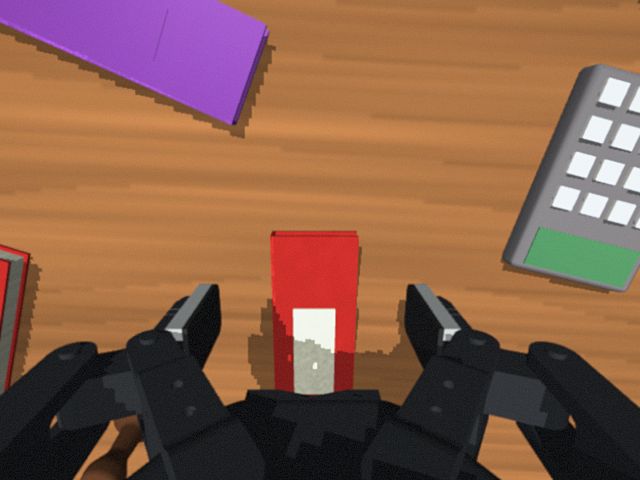

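The book hasn't moved.

Request:
{"method": "step_arm", "body": {
  "rows": [
    [[0.1,0,0.1,-1.5,0],[0.1,0,0.1,-2.2,0],[0.1,0,0.1,-2.5,0],[0.1,0,0.1,-2.7,0],[0.1,0,0.1,-2.7,0]]
  ]
}}

```text
time: 6.4
position: [0.3978, -0.1053, 0.0052]
ee_rot: [[-0.999, -0.053, -0.001], [-0.053, 0.999, 0.0], [0.001, 0.0, -1.0]]
contact_force: [0.1, -0.0, 0.4]
grip_width: 0.0769
```

Request:
{"method": "step_arm", "body": {
  "rows": [
    [[0.3,0,0,0,0],[0.36,0,0,0,0],[0.5,0,0,0,0],[0.5,0,0,0,0],[0.5,0,0,0,0],[0.5,0,0,0,0],[0.5,0,0,0,0]]
  ],
  "grip_force": 80
}}

```text
time: 6.98
position: [0.3982, -0.1054, 0.0056]
ee_rot: [[-0.999, -0.053, 0.0], [-0.053, 0.999, -0.0], [-0.0, -0.0, -1.0]]
contact_force: [0.2, 0.9, 0.2]
grip_width: 0.0428
```

```bash
python3 - <<'E'
from red import *
c=cap('wrist','w5.png'); o=robot.observe(); print(o['time'],o['position'],o['contact_force'],o['grip_width'])
E
```

```text
7.0333 [ 0.39817798 -0.10540894  0.00551759] [ 0.19290869 -0.51021962 -0.11095231] 0.04242719283111507
```

View pics/w5.png

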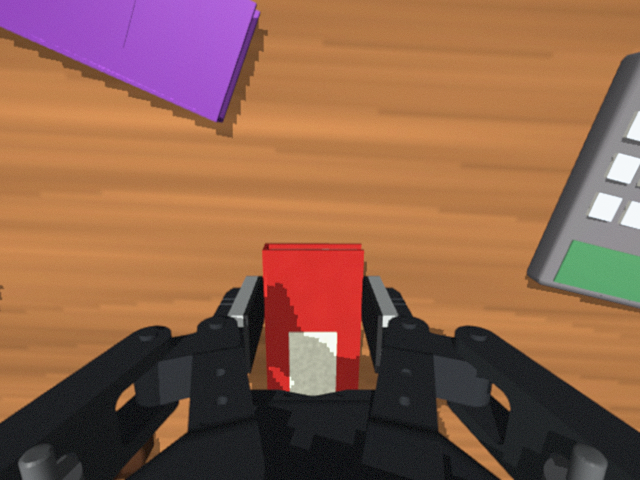

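```bash
python3 - <<'E'
from red import *
c=cap('wrist'); o=robot.observe(); R=np.array(o['ee_rot']);p=np.array(o['position'])
print(-c['R'].T@c['t']-p)
for w in (.0212,.025):
  for x in (.011,):
    for z in (.005,0,-.008,-.02,-.03):
        print(w,x,z,[proj(c,p+R@np.array([x,s*w,z]))[0].round(0) for s in (1,-1)])
im=cv2.resize(c['image'][230:400,200:430],None,fx=3.4,fy=3.4,interpolation=cv2.INTER_CUBIC); cv2.imwrite('pics/w5c.png',im)
c=cap('scene'); 
cv2.imwrite('pics/s5c.png',cv2.resize(c['image'][200:310,240:360],None,fx=5,fy=5,interpolation=cv2.INTER_CUBIC))
E
```

```text
[-0.0679663  -0.00325517  0.16946668]
0.0212 0.011 0.005 [array([353., 248.]), array([271., 248.])]
0.0212 0.011 0 [array([354., 251.]), array([270., 251.])]
0.0212 0.011 -0.008 [array([356., 256.]), array([268., 256.])]
0.0212 0.011 -0.02 [array([359., 265.]), array([265., 265.])]
0.0212 0.011 -0.03 [array([362., 273.]), array([262., 273.])]
0.025 0.011 0.005 [array([360., 248.]), array([264., 248.])]
0.025 0.011 0 [array([361., 251.]), array([263., 251.])]
0.025 0.011 -0.008 [array([363., 256.]), array([261., 256.])]
0.025 0.011 -0.02 [array([367., 265.]), array([257., 265.])]
0.025 0.011 -0.03 [array([370., 273.]), array([253., 273.])]
```

View pics/w5c.png

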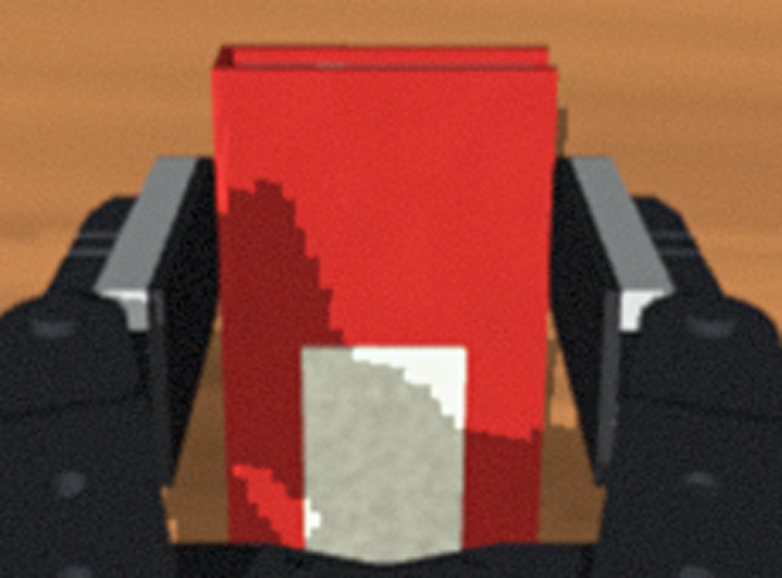

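View pics/s5c.png

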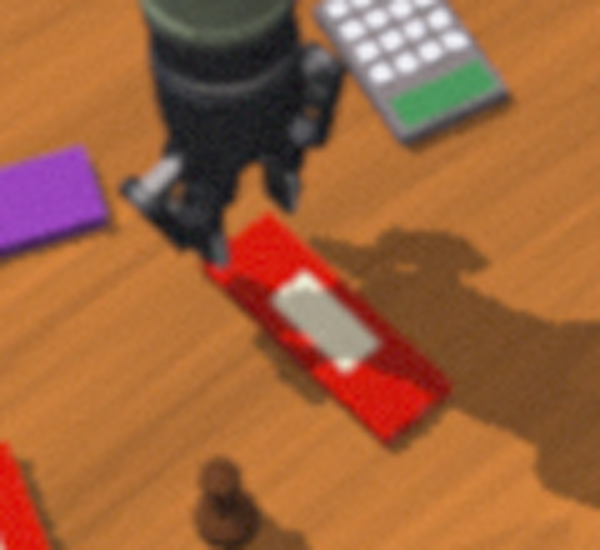

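```bash
python3 - <<'E'
from red import *
o=robot.observe(); R=np.array(o['ee_rot']);p=np.array(o['position'])
c=cap('scene');w=cap('wrist')
big=cv2.resize(c['image'][200:310,240:360],None,fx=5,fy=5,interpolation=cv2.INTER_CUBIC)
bw=cv2.resize(w['image'][230:400,200:430],None,fx=3.4,fy=3.4,interpolation=cv2.INTER_CUBIC)
for z,col in ((.006,(0,255,0)),(0,(255,255,0)),(-.01,(255,0,0)),(-.02,(255,0,255)),(-.032,(255,255,255))):
  for s in (1,-1):
   for x in (-.011,.011):
    X=p+R@np.array([x,s*.0212,z])
    u=(proj(c,X)[0]-[240,200]+.5)*5; cv2.circle(big,tuple(u.round().astype(int).tolist()),2,col,-1)
    u=(proj(w,X)[0]-[200,230]+.5)*3.4; cv2.circle(bw,tuple(u.round().astype(int).tolist()),3,col,-1)
cv2.imwrite('pics/s6.png',big);cv2.imwrite('pics/w6.png',bw)
print(o['q'],o['time'])
E
```

```text
[-4.38467396e-01  3.47437804e-01 -7.90762123e-01  4.32590819e-01
  9.78411760e-06 -4.91260636e-01] 7.1333
```

View pics/s6.png

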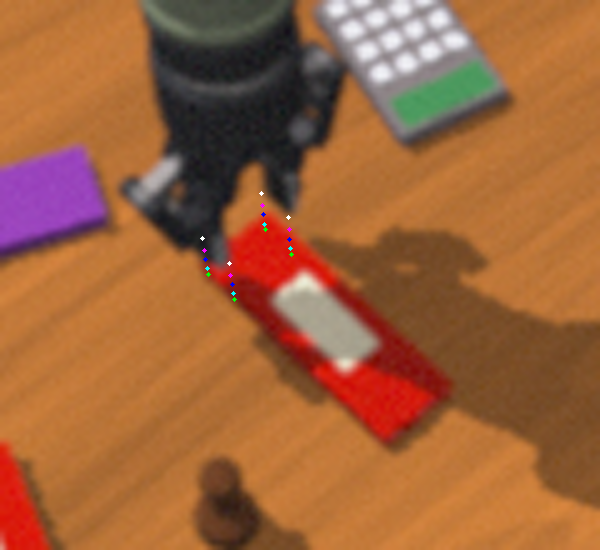

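View pics/w6.png

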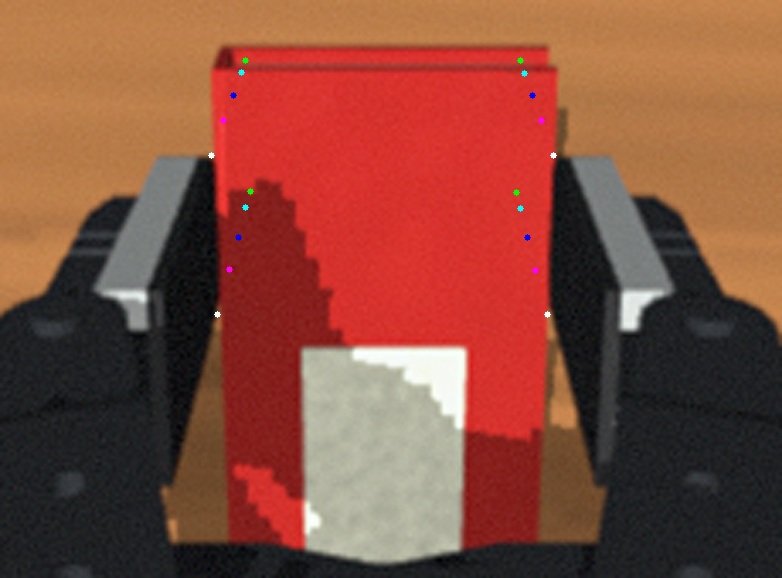

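Both pictures agree: the real pad tips are about 32 mm behind the stated TCP, so they are still about 37 mm above the desk. The white markers at −32 mm land on the pad corners. The width reading following the command with no stop fits this too. I'll reopen and descend in checked steps.

Request:
{"method": "step_arm", "body": {
  "rows": [
    [[0.15,0,0,0,0],[0.15,0,0,0,0],[0.15,0,0,0,0],[0.15,0,0,-0.5,0],[0.15,0,0,-1.0,0],[0.15,0,0,-1.5,0],[0.15,0,0,-1.5,0]]
  ]
}}

```text
time: 7.82
position: [0.3973, -0.105, -0.0106]
ee_rot: [[-0.999, -0.053, -0.002], [-0.053, 0.999, 0.001], [0.002, 0.001, -1.0]]
contact_force: [-1.4, -0.9, -0.0]
grip_width: 0.0726
```

```bash
cat > tips.py <<'E'
from red import *
import sys
def draw(tag,zs=(-.045,-.038,-.032,-.026)):
    o=robot.observe(); R=np.array(o['ee_rot']);p=np.array(o['position']);g=o['grip_width']
    w=cap('wrist');c=cap('scene')
    a=cv2.resize(w['image'][220:440,170:470],None,fx=2,fy=2,interpolation=cv2.INTER_CUBIC)
    u0=proj(c,p)[0].astype(int)-[50,60]
    b=cv2.resize(c['image'][u0[1]:u0[1]+110,u0[0]:u0[0]+100],None,fx=4,fy=4,interpolation=cv2.INTER_CUBIC)
    for z,col in zip(zs,((0,255,0),(255,255,0),(255,255,255),(255,0,255))):
      for s in (1,-1):
       for x in (-.011,.011):
        X=p+R@np.array([x,s*g/2,z])
        u=(proj(w,X)[0]-[170,220]+.5)*2; cv2.circle(a,tuple(u.round().astype(int).tolist()),2,col,-1)
        u=(proj(c,X)[0]-u0+.5)*4; cv2.circle(b,tuple(u.round().astype(int).tolist()),2,col,-1)
    H=440; im=np.zeros((H,1000,3),np.uint8); im[:,:600]=a; im[:,600:]=b[:H,:400]
    cv2.imwrite('pics/'+tag+'.png',cv2.resize(im,(800,352),interpolation=cv2.INTER_AREA))
    print(o['time'],p,o['contact_force'],g)
E
python3 -c "
from tips import *; draw('t1')"
```

```text
7.8167 [ 0.39731683 -0.10502469 -0.01060332] [-1.37517471 -0.86793663 -0.04811024] 0.07258095218440772
```

View pics/t1.png

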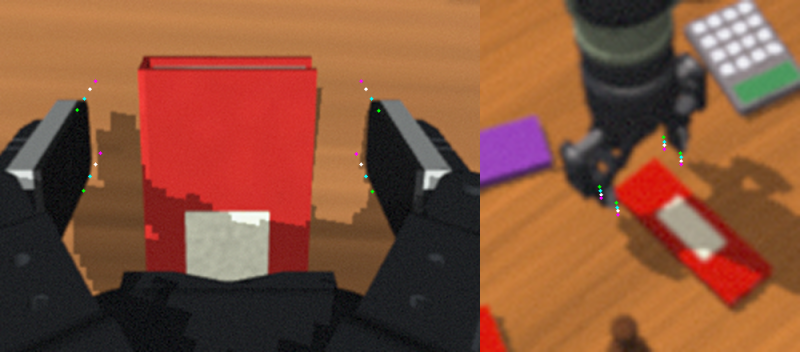

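No contact yet, and the tips fit the −38 mm markers at this opening, so they are about 27 mm up. I'll go 17 mm lower and close.

Request:
{"method": "step_arm", "body": {
  "rows": [
    [[0.15,0,0,-0.8,0],[0.15,0,0,-1.3,0],[0.15,0,0,-1.6,0],[0.15,0,0,-1.7,0],[0.15,0,0,-1.7,0]]
  ]
}}

```text
time: 8.33
position: [0.3977, -0.1052, -0.027]
ee_rot: [[-0.999, -0.053, -0.001], [-0.053, 0.999, 0.0], [0.001, 0.0, -1.0]]
contact_force: [0.7, -0.5, -0.4]
grip_width: 0.0724
```

```bash
python3 -c "
from tips import *; draw('t2')"
```

```text
8.3333 [ 0.39774741 -0.10521793 -0.02696316] [ 0.73424531 -0.45819278 -0.37749795] 0.07243678561027492
```

View pics/t2.png

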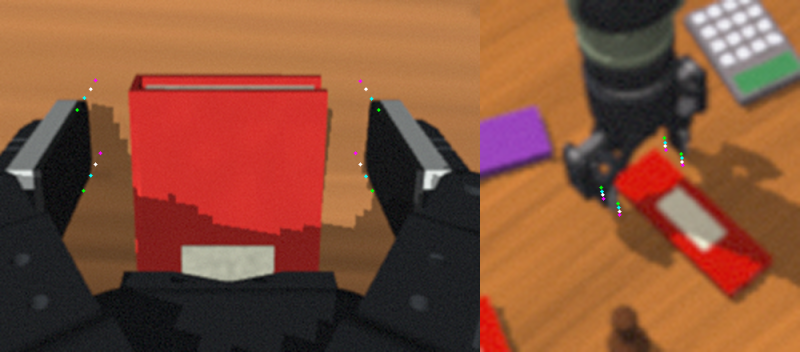

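Request:
{"method": "step_arm", "body": {
  "rows": [
    [[0.15,0,0,-0.2,0],[0.3,0,0,-0.2,0],[0.38,0,0,-0.2,0],[0.5,0,0,-0.2,0],[0.5,0,0,-0.2,0],[0.5,0,0,-0.2,0],[0.5,0,0,-0.2,0],[0.5,0,0,-0.2,0]]
  ],
  "grip_force": 80
}}

```text
time: 9.1
position: [0.3982, -0.1054, -0.0279]
ee_rot: [[-0.999, -0.053, 0.0], [-0.053, 0.999, -0.0], [-0.0, -0.0, -1.0]]
contact_force: [-0.6, 0.7, 9.0]
grip_width: 0.0481
```

```bash
python3 -c "
from tips import *; draw('t3')"
```

```text
9.1 [ 0.39820983 -0.105412   -0.02788188] [-0.60335481  0.67589492  9.04369543] 0.048103220230582375
```

View pics/t3.png

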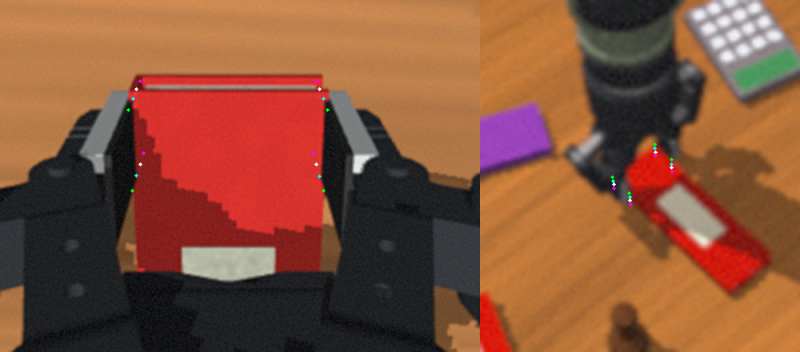

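Gripped: the width stopped at 48 mm instead of following the command. I'll lift and carry it to a point in front of the holder.

Request:
{"method": "step_arm", "body": {
  "rows": [
    [[0.5,0,0,1,0],[0.5,0,0,3,0],[0.5,0,0,5,0],[0.5,0,0,7,0],[0.5,0,2,8,3],[0.5,0.1,5,8,8],[0.5,0.2,8,8,13],[0.5,0.2,11,8,18],[0.5,0.2,14,8,22.3],[0.5,0.2,16.5,8,22.3],[0.5,0.2,18.1,8,22.3],[0.5,0.2,18.1,8,22.3],[0.5,0.2,18.1,8,22.3]]
  ]
}}

```text
time: 10.28
position: [0.3998, 0.076, 0.0514]
ee_rot: [[-0.903, -0.43, -0.0], [-0.43, 0.903, -0.001], [0.0, -0.0, -1.0]]
contact_force: [0.3, -0.1, -1.2]
grip_width: 0.048
```

```bash
python3 - <<'E'
from red import *
o=robot.observe(); p=o['position'];print(o['time'],p,np.degrees(np.arctan2(o['ee_rot'][1,1],o['ee_rot'][0,1])),o['grip_width'],o['contact_force'])
w=cap('wrist','w7.png');t=cap('top','top7.png');s=cap('scene','scene7.png')
im=np.zeros((480,800,3),np.uint8)
u=proj(t,p)[0].astype(int); a=t['image'][150:310,190:350]; im[:400,:400]=cv2.resize(a,(400,400),interpolation=cv2.INTER_CUBIC)
a=s['image'][170:300,300:460]; im[:325,400:800]=cv2.resize(a,(400,325),interpolation=cv2.INTER_CUBIC)
cv2.imwrite('pics/both7.png',im)
E
```

```text
10.2833 [0.39984143 0.07597858 0.05143229] 115.45276622956024 0.048011934203985154 [ 0.32602824 -0.09490501 -1.22232112]
```

View pics/w7.png

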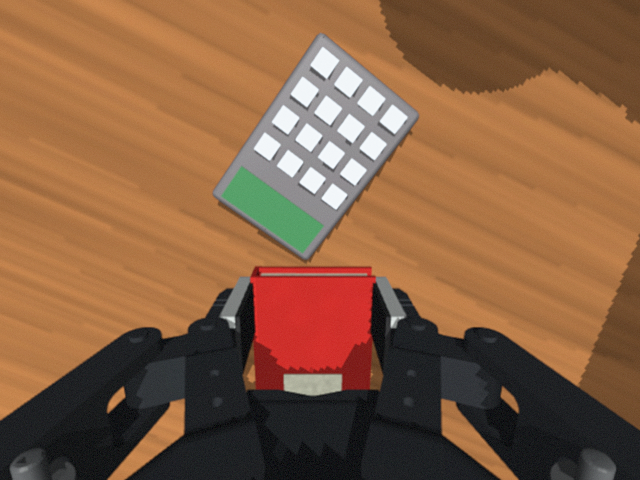

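View pics/both7.png

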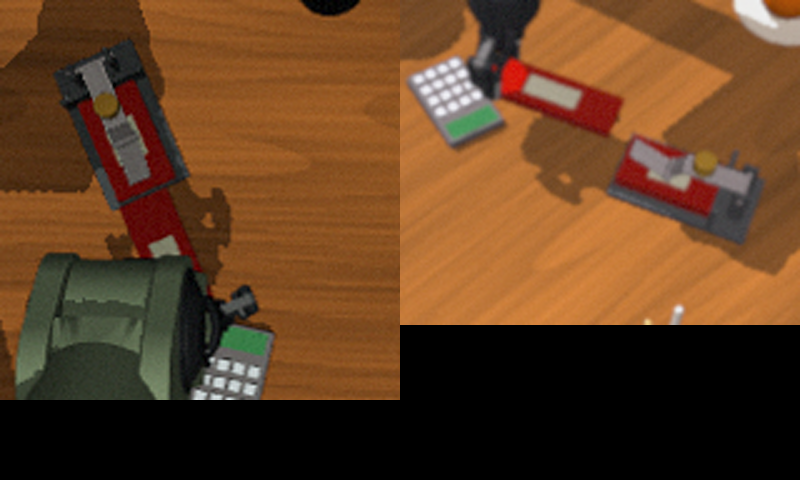

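The book is held level, and from above it points into the holder. I'll lower it to insertion height in front of the holder and check alignment with overlays.

Request:
{"method": "step_arm", "body": {
  "rows": [
    [[0.5,0,0,-3,0],[0.5,0,0,-5,0],[0.5,0,0,-5.4,0],[0.5,0,0,-5.4,0],[0.5,0,0,-5.4,0]]
  ]
}}

```text
time: 10.85
position: [0.4002, 0.075, -0.0022]
ee_rot: [[-0.904, -0.427, -0.001], [-0.427, 0.904, -0.0], [0.001, 0.0, -1.0]]
contact_force: [-0.2, 0.2, -1.2]
grip_width: 0.048
```

```bash
cat > ov.py <<'E'
from red import *
HOL=[.5855,.163,np.radians(25.3)]
def W(p,q):
    c,s=np.cos(p[2]),np.sin(p[2]); return [p[0]+c*q[0]-s*q[1],p[1]+s*q[0]+c*q[1],q[2]]
def box(x0,x1,w,z): return [(x0,w,z),(x0,-w,z),(x1,-w,z),(x1,w,z)]
def over(tag,off=.062,zoff=.0279,hol=HOL):
    o=robot.observe();p=o['position'];R=o['ee_rot'];yaw=np.arctan2(R[1,1],R[0,1])-np.pi/2
    bk=[p[0]+off*np.cos(yaw),p[1]+off*np.sin(yaw),yaw]
    c,s=np.cos(hol[2]),np.sin(hol[2]); d=np.array(bk[:2])-hol[:2]
    print(o['time'],p,'book in holder',(c*d[0]+s*d[1]).round(4),(-s*d[0]+c*d[1]).round(4),np.degrees(yaw-hol[2]),'under z',p[2]+zoff,o['contact_force'],o['grip_width'])
    out=np.zeros((560,800,3),np.uint8)
    ims={}
    for n,(x,y,sx,sy),f,X0 in (('top',(200,160,80,112),5,0),('scene',(320,195,130,75),400/130,400)):
        cam=cap(n); a=cam['image'][y:y+sy,x:x+sx]; ims[n]=cam
        a=cv2.resize(a,None,fx=f,fy=f,interpolation=cv2.INTER_CUBIC)
        a=np.clip(a.astype(float)*1.6,0,255).astype(np.uint8)
        def poly(P,col,fr):
            uv=(proj(cam,[W(fr,k) for k in P])-[x,y]+.5)*f-.5
            cv2.polylines(a,[(uv*8).round().astype(int).reshape(-1,1,2)],True,col,1,cv2.LINE_AA,3)
        poly(box(-.055,.105,.045,.008),(0,255,0),hol); poly(box(-.051,.059,.032,.022),(255,255,0),hol)
        poly(box(-.075,.075,.025,p[2]+zoff+.012),(255,255,255),bk)
        out[:a.shape[0],X0:X0+a.shape[1]]=a[:560,:400]
    cv2.imwrite('pics/'+tag+'.png',out)
    return bk,p,ims
E
python3 -c "
from ov import *; over('o1')"
```

```text
10.85 [ 0.40021656  0.07501336 -0.00220801] book in holder -0.1431 -0.0004 -0.045358243354833676 under z 0.02569198852624785 [-0.24427597  0.1854854  -1.22125986] 0.04796764232000491
```

View pics/o1.png

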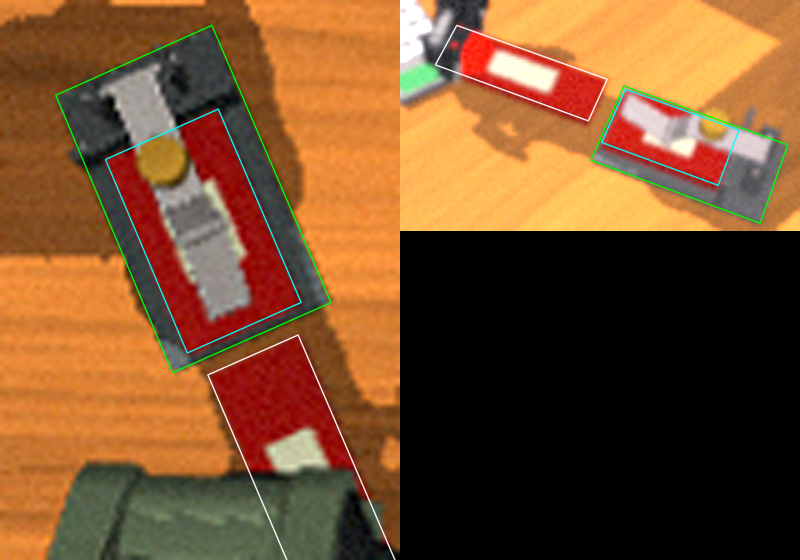

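```bash
python3 - <<'E'
from ov import *
t=cap('top');i=t['image'].astype(int)
red=((i[...,2]>60)&(i[...,1]<i[...,2]*0.35)&(i[...,0]<i[...,2]*0.35)).astype(np.uint8)
def comp(box,z,fr):
    x0,y0,x1,y1=box; m=np.zeros_like(red); m[y0:y1,x0:x1]=red[y0:y1,x0:x1]
    ys,xs=np.nonzero(m); Wd=ray(t,np.c_[xs,ys],z)[:,:2]
    c,s=np.cos(fr[2]),np.sin(fr[2]); d=Wd-fr[:2]; L=np.c_[c*d[:,0]+s*d[:,1],-s*d[:,0]+c*d[:,1]]*1000
    for a in range(-220,60,10):
        k=(L[:,0]>=a)&(L[:,0]<a+10)
        if k.sum()>8: print(a+5,k.sum(),L[k,1].min().round(1),L[k,1].max().round(1),((L[k,1].min()+L[k,1].max())/2).round(1))
print('pile');comp((215,175,265,230),.022,HOL)
print('book');comp((235,228,285,262),.0377,HOL)
for n in ['holder_arm']:
    print(robot.place_of('top',n))
g=((i[...,2]>110)&(i[...,1]>60)&(i[...,0]<i[...,2]*.6)&(i[...,1]>i[...,2]*.5)); 
print(proj(t,[W(HOL,(-.045,0,.045)),W(HOL,(.085,0,.05))]))
E
```

```text
pile
-65 13 -23.2 -7.1 -15.2
-55 21 -30.3 26.0 -2.1
-45 89 -31.3 32.1 0.4
-35 58 -32.0 31.8 -0.1
-25 58 -31.3 32.2 0.4
-15 45 -32.0 31.9 -0.0
-5 45 -31.3 32.3 0.5
5 43 -31.7 32.0 0.2
15 45 -31.3 32.4 0.5
25 47 -31.7 32.2 0.2
35 56 -31.3 31.5 0.1
45 53 -31.6 32.3 0.3
55 51 -31.3 31.7 0.2
book
-135 17 -26.2 -16.0 -21.1
-125 25 -25.6 22.1 -1.7
-115 42 -26.3 23.8 -1.2
-105 76 -25.6 23.2 -1.2
-95 80 -26.3 23.8 -1.2
-85 78 -25.7 23.2 -1.2
-75 80 -26.3 24.9 -0.7
-65 19 -19.0 21.9 1.4
-55 10 13.6 28.6 21.1
[{'location': [225.1, 175.1], 'conf': 0.58}]
[[245.87878598 221.91096448]
 [225.78468966 175.12476512]]
```

The older book is at y ≈ +0.3 mm with no yaw error. My book is at y ≈ −1.2 mm and parallel. I'll correct 1.4 mm sideways, lower by 1.3 mm and slide in partway.

Request:
{"method": "step_arm", "body": {
  "rows": [
    [[0.5,-0.06,0.13,-0.13,0],[0.5,-0.06,0.13,-0.13,0],[0.5,0.84,0.56,-0.13,0],[0.5,1.75,0.98,-0.13,0],[0.5,2.2,1.2,-0.13,0],[0.5,2.65,1.41,-0.13,0],[0.5,3.1,1.62,-0.13,0],[0.5,3.56,1.84,-0.13,0],[0.5,4.0,2.05,-0.13,0],[0.5,4.46,2.27,-0.13,0],[0.5,4.46,2.27,-0.13,0]]
  ]
}}

```text
time: 11.97
position: [0.4449, 0.0985, -0.0041]
ee_rot: [[-0.904, -0.428, -0.001], [-0.428, 0.904, -0.0], [0.001, 0.0, -1.0]]
contact_force: [-0.5, -0.6, -1.5]
grip_width: 0.0477
```

```bash
python3 -c "
from ov import *; over('o2')"
```

```text
11.9667 [ 0.44488652  0.09854837 -0.00408905] book in holder -0.0927 0.0019 0.04774498004480761 under z 0.02381095426735872 [-0.53536254 -0.63040411 -1.46156057] 0.0476730242003551
```

View pics/o2.png

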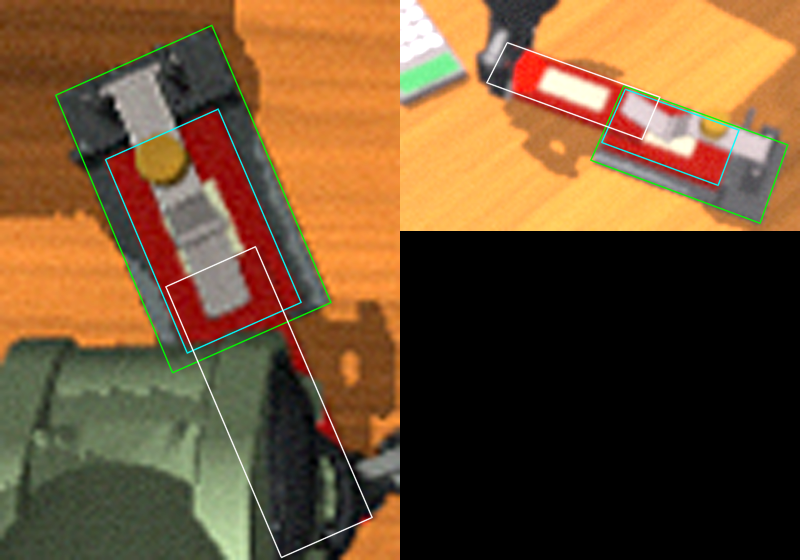

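Request:
{"method": "step_arm", "body": {
  "rows": [
    [[0.5,0.47,0.17,0,0],[0.5,0.92,0.38,0,0],[0.5,1.38,0.6,0,0],[0.5,1.83,0.81,0,0],[0.5,2.28,1.02,0,0],[0.5,2.73,1.24,0,0],[0.5,3.19,1.45,0,0],[0.5,3.64,1.66,0,0],[0.5,4.09,1.88,0,0],[0.5,4.54,2.09,0,0],[0.5,5.0,2.3,0,0],[0.5,5.44,2.52,0,0],[0.5,5.9,2.73,0,0],[0.5,5.9,2.73,0,0]]
  ]
}}

```text
time: 13.23
position: [0.5054, 0.1262, -0.0036]
ee_rot: [[-0.904, -0.428, 0.002], [-0.428, 0.904, 0.001], [-0.002, -0.0, -1.0]]
contact_force: [0.9, 0.9, -2.3]
grip_width: 0.0472
```

```bash
python3 -c "
from ov import *; over('o3'); cap('wrist','w8.png')"
```

```text
13.2333 [ 0.50540708  0.12618517 -0.00359608] book in holder -0.0261 0.001 0.04473918674874784 under z 0.02430392094979769 [ 0.91738235  0.85544855 -2.25005763] 0.0472103303670307
```

View pics/o3.png

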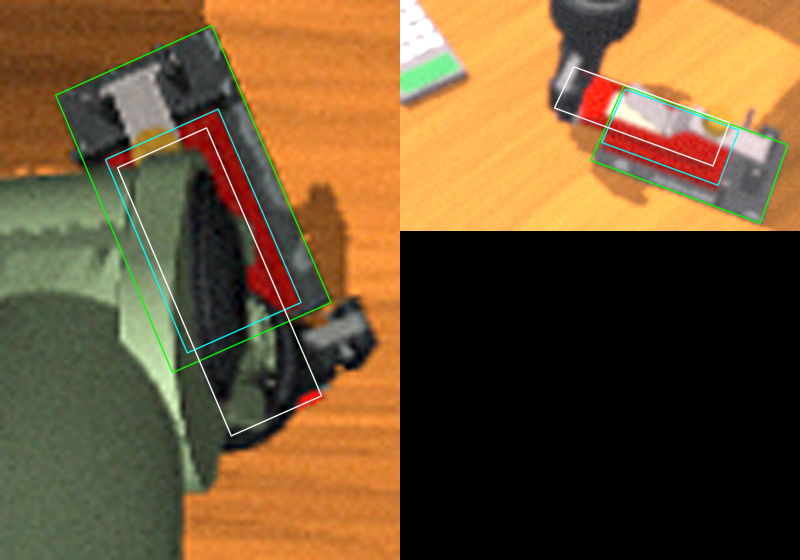

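View pics/w8.png

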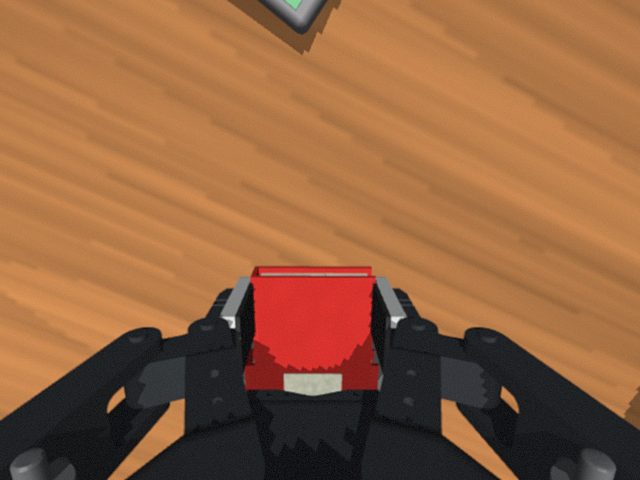

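Request:
{"method": "step_arm", "body": {
  "rows": [
    [[0.5,0.36,0.17,0,0],[0.5,0.63,0.3,0,0],[0.5,0.81,0.38,0,0],[0.5,0.81,0.38,0,0]]
  ]
}}

```text
time: 13.72
position: [0.5123, 0.1296, -0.0038]
ee_rot: [[-0.904, -0.428, 0.0], [-0.428, 0.904, 0.0], [-0.0, 0.0, -1.0]]
contact_force: [-0.6, -0.2, -2.8]
grip_width: 0.0476
```

Request:
{"method": "step_arm", "body": {
  "rows": [
    [[0.5,0.09,0.04,0,0],[0.5,0.14,0.06,0,0],[0.5,0.14,0.06,0,0]]
  ]
}}

```text
time: 13.97
position: [0.5132, 0.13, -0.0039]
ee_rot: [[-0.904, -0.428, -0.0], [-0.428, 0.904, -0.0], [0.0, 0.0, -1.0]]
contact_force: [-1.1, 0.5, -2.7]
grip_width: 0.0479
```

```bash
python3 -c "
from ov import *; over('o4')"
```

```text
13.9667 [ 0.51316357  0.13000157 -0.00389646] book in holder -0.0175 0.0011 0.02978703055408638 under z 0.024003535190211985 [-1.05141711  0.46266115 -2.69140446] 0.04794344187918083
```

View pics/o4.png

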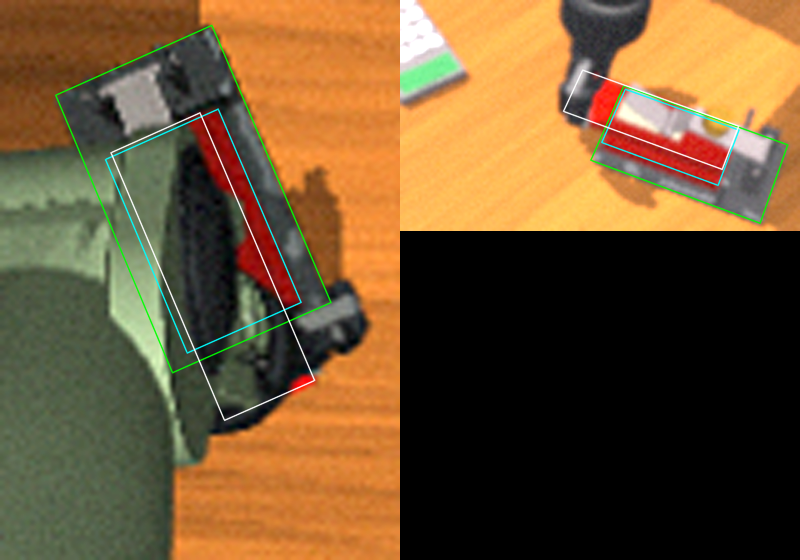

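Request:
{"method": "step_arm", "body": {
  "rows": [
    [[0.5,0.09,0.04,0,0],[0.5,0.18,0.08,0,0],[0.5,0.18,0.08,0,0]]
  ]
}}

```text
time: 14.32
position: [0.5153, 0.1309, -0.0038]
ee_rot: [[-0.904, -0.428, 0.0], [-0.428, 0.904, 0.0], [-0.0, -0.0, -1.0]]
contact_force: [-0.5, -0.7, -3.1]
grip_width: 0.0482
```

Request:
{"method": "step_arm", "body": {
  "rows": [
    [[0.5,0.05,0.02,0,0],[0.5,0.09,0.04,0,0],[0.5,0.09,0.04,0,0]]
  ]
}}

```text
time: 14.57
position: [0.5158, 0.1311, -0.0039]
ee_rot: [[-0.904, -0.428, -0.0], [-0.428, 0.904, -0.0], [0.0, -0.0, -1.0]]
contact_force: [-1.4, -1.0, -3.0]
grip_width: 0.0477
```

Request:
{"method": "step_arm", "body": {
  "rows": [
    [[0.5,0.05,0.02,0,0],[0.5,0.09,0.04,0,0],[0.5,0.09,0.04,0,0]]
  ]
}}

```text
time: 14.82
position: [0.5158, 0.1311, -0.0042]
ee_rot: [[-0.904, -0.428, -0.002], [-0.428, 0.904, -0.001], [0.002, -0.0, -1.0]]
contact_force: [-2.7, -3.2, -2.2]
grip_width: 0.0476
```

Request:
{"method": "step_arm", "body": {
  "rows": [
    [[0.5,0.05,0.02,0,0],[0.5,0.09,0.04,0,0],[0.5,0.09,0.04,0,0]]
  ]
}}

```text
time: 15.07
position: [0.5157, 0.1312, -0.0044]
ee_rot: [[-0.904, -0.428, -0.004], [-0.428, 0.904, -0.002], [0.004, -0.0, -1.0]]
contact_force: [-6.6, -3.4, -1.8]
grip_width: 0.0477
```

The push has risen to about 7 N with no movement, so the book is at the back stop. I'll ease off, lower gently onto the older book and check the force.

Request:
{"method": "step_arm", "body": {
  "rows": [
    [[0.5,-0.14,-0.06,0,0],[0.5,-0.14,-0.06,-0.05,0],[0.5,-0.14,-0.06,-0.1,0],[0.5,-0.14,-0.06,-0.1,0]]
  ]
}}

```text
time: 15.4
position: [0.5158, 0.1311, -0.005]
ee_rot: [[-0.904, -0.428, -0.001], [-0.428, 0.904, -0.001], [0.001, -0.0, -1.0]]
contact_force: [-4.0, -3.0, -1.8]
grip_width: 0.0474
```

Request:
{"method": "step_arm", "body": {
  "rows": [
    [[0.5,0,0,-0.05,0],[0.5,0,0,-0.05,0]]
  ]
}}

```text
time: 15.57
position: [0.5158, 0.1311, -0.0055]
ee_rot: [[-0.904, -0.428, -0.001], [-0.428, 0.904, -0.001], [0.001, -0.0, -1.0]]
contact_force: [-5.8, -2.8, -0.5]
grip_width: 0.0479
```

```bash
python3 -c "
from ov import *; over('o5')"
```

```text
15.5667 [ 0.51580704  0.13112779 -0.00546293] book in holder -0.0146 0.001 0.020838421405691802 under z 0.022437069733271135 [-5.8484149  -2.75023485 -0.48637908] 0.04787804906267763
```

Request:
{"method": "step_arm", "body": {
  "rows": [
    [[0.4,0,0,0,0],[0.3,0,0,0,0],[0.2,0,0,0,0],[0.1,0,0,0,0],[0.1,0,0,0,0],[0.1,0,0,0,0],[0.1,0,0,0,0]]
  ]
}}

```text
time: 16.25
position: [0.5167, 0.1315, -0.0052]
ee_rot: [[-0.904, -0.428, 0.001], [-0.428, 0.904, 0.0], [-0.001, -0.0, -1.0]]
contact_force: [0.1, 0.9, 0.6]
grip_width: 0.0768
```

```bash
python3 -c "
from ov import *; over('o6'); cap('wrist','w9.png')"
```

```text
16.25 [ 0.51667679  0.13153248 -0.00516681] book in holder -0.0137 0.001 0.03278260336199543 under z 0.022733192135692228 [0.14812048 0.85319409 0.63113159] 0.07682932583752279
```

View pics/w9.png

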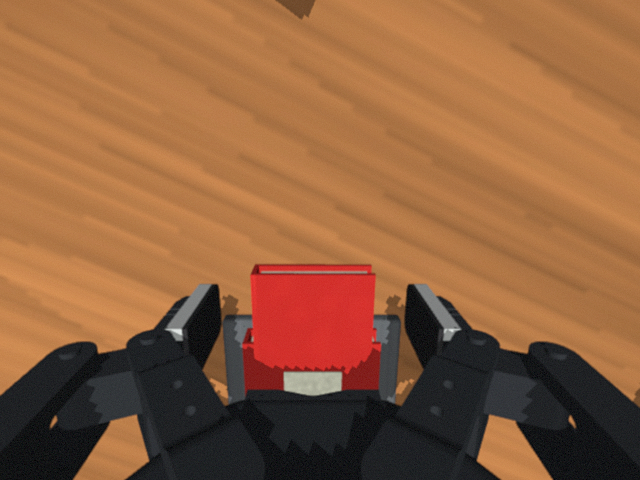

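Released, with both pads clear of the book (columns 218 and 410 against the book at 252–375). I'll lift straight up and back away for a clear view.

Request:
{"method": "step_arm", "body": {
  "rows": [
    [[0.1,0,0,2,0],[0.1,0,0,5,0],[0.1,0,0,9,0],[0.1,0,0,13,0],[0.1,-2,-2,16,0],[0.1,-5,-5,16,0],[0.1,-8,-8,16,0],[0.1,-11,-11,16,0],[0.1,-14,-14,16,0],[0.1,-17,-17,16,0],[0.1,-20,-20,16,0],[0.1,-20,-20,16,0]]
  ]
}}

```text
time: 17.4
position: [0.3118, -0.0713, 0.1543]
ee_rot: [[-0.907, -0.421, -0.003], [-0.421, 0.907, -0.001], [0.003, 0.0, -1.0]]
contact_force: [-0.4, 1.8, -0.1]
grip_width: 0.0769
```

```bash
python3 - <<'E'
from ov import *
bk,p,ims=over('o7')
out=np.zeros((560,800,3),np.uint8)
h=[HOL[0],HOL[1],HOL[2]]
t=ims['top'];i=t['image'].astype(int)
for n,(x,y,sx,sy),f,X0 in (('top',(200,160,80,112),5,0),('scene',(355,205,100,70),4,400)):
    cam=ims[n]; a=cv2.resize(cam['image'][y:y+sy,x:x+sx],None,fx=f,fy=f,interpolation=cv2.INTER_CUBIC)
    if n=='top': cv2.imwrite('pics/topclean.png',a)
    uv=(proj(cam,[W(HOL,k) for k in box(-.09,.06,.025,.034)])-[x,y]+.5)*f-.5
    b=a.copy();cv2.polylines(b,[(uv*8).round().astype(int).reshape(-1,1,2)],True,(255,255,255),1,cv2.LINE_AA,3)
    out[:b.shape[0],X0:X0+400]=b[:560,:400]
    if n=='scene': out[280:560,400:800]=a
cv2.imwrite('pics/final.png',out)
red=((i[...,2]>60)&(i[...,1]<i[...,2]*0.35)&(i[...,0]<i[...,2]*0.35))
ys,xs=np.nonzero(red[170:250,205:275]); 
for z in (.034,.022):
    d=ray(t,np.c_[xs+205,ys+170],z)[:,:2]-HOL[:2]; c,s=np.cos(HOL[2]),np.sin(HOL[2]); L=np.c_[c*d[:,0]+s*d[:,1],-s*d[:,0]+c*d[:,1]]*1000
    print(z,'xmin',L[:,0].min())
    for a in range(-100,60,10):
        k=(L[:,0]>=a)&(L[:,0]<a+10)
        if k.sum()>5: print(a+5,L[k,1].min().round(1),L[k,1].max().round(1))
E
```

```text
17.4 [ 0.31180532 -0.07130222  0.15433991] book in holder -0.2856 -0.0953 -0.414075035252177 under z 0.18223991415617416 [-0.36357054  1.79226034 -0.08402117] 0.07694248967900108
0.034 xmin -90.98165174427092
-95 -23.3 21.0
-85 -25.0 25.0
-75 -24.7 25.4
-65 -25.3 25.1
-55 -31.3 29.1
-45 -33.0 30.5
-35 -32.7 30.2
-25 -32.0 30.6
-15 -32.7 30.3
-5 -32.0 30.7
5 -32.7 30.4
15 -32.0 30.8
25 -32.7 30.5
35 -32.0 30.3
45 -32.7 30.7
55 -32.0 30.0
0.022 xmin -89.34142365651353
-85 -23.2 26.2
-75 -23.9 27.0
-65 -24.2 26.3
-55 -30.3 29.4
-45 -31.3 32.1
-35 -32.0 31.8
-25 -31.3 32.2
-15 -31.7 31.9
-5 -31.3 32.3
5 -31.7 32.0
15 -31.3 32.4
25 -31.7 32.2
35 -31.3 31.5
45 -31.6 32.3
55 -31.3 31.7
```

View pics/final.png

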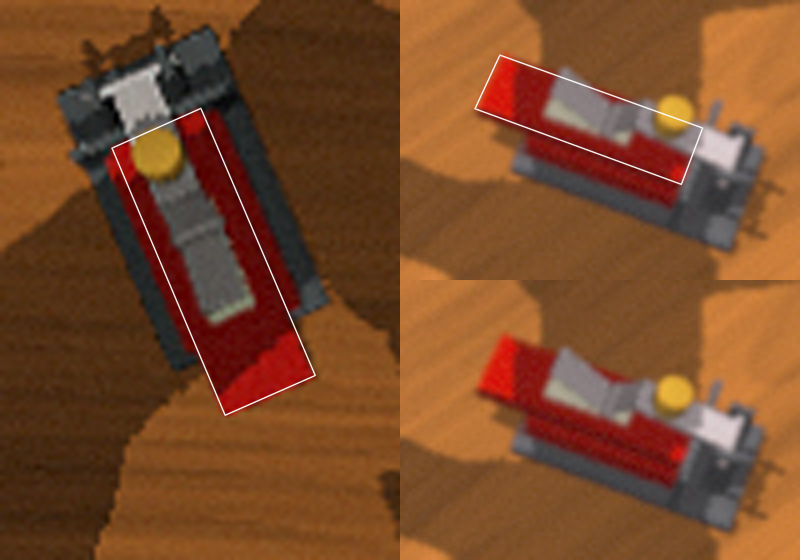

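```bash
python3 -c "
from plant import robot; print(robot.sign_off())"
```

```text
the job is handed in; nothing more can be done
None
```

The receipt book is in the holder on top of the older book, with its leading end at the back stop and the weighted arm resting on it. I handed the job in at about 17.4 s with the gripper open and well clear.

- **How it went in:** I gripped the red 150 x 50 mm book by its near end and slid it in level under the arm. The push then rose to about 7 N with no further movement. I eased off, lowered the book about 1.5 mm onto the older one, opened the gripper and backed away.
- **Last checks:**
  - From above, the book's rear end is at holder x ≈ −90 to −91 mm (fully home is −90). Its sides are at ±25 mm, so it is straight and centred to within about 1 mm.
  - The older book's edges measure the same as before, so it stayed in place.
  - In the scene view the book lies flat with the arm on it. The last force reading was only sensor-level noise.
- **What failed or disagreed:**
  - The first two grasp attempts closed on air above the book, which did not move. In the pictures the pad tips stood about 30 mm behind the stated TCP rather than 11 mm ahead of it. I went by the pictures and the force reading, and the third grasp held.
  - At that grasp the width read 48 mm on the 50 mm book.
  - The fingertips touched the desk lightly, with about 9 N.

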